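# Shut off the red air valve in the bench service box

## Robot

A 6-joint arm with a two-finger parallel gripper is mounted at the origin on the work surface. World frame = base frame: x ahead of the robot, y to its left, z up, the work surface at z = 0. Lengths are in mm, angles in rad, forces in N, time in s.
With the tool pointing down it reaches from about 300 to 825 mm from the base axis. Payload 5.4 kg.
Tool frame: the origin (TCP) lies midway between the tips of the shut fingers; the grasp point (between the pads) lies 19 mm behind it; z points along the fingers, y is the line along which they close (so a half turn about z gives the same grasp; the last joint's range is limited). The gripper opens to 92 mm and grips with 3 to 60 N. Pads are 20 mm wide; open, the fingers measure 128 mm over their backs; the gripper's body (75 mm by 189 mm) begins 69 mm behind the grasp point.
Start: joints at [-1.331, 0.158, 1.597, -0, 1.386, -0.21], TCP at [249.977, -517.801, 214.601] pointing down, gripper open.
Joint ranges: [-2.91, 2.91], [-0.94, 2.29], [0.18, 2.7], [-1.29, 4.43], [0.17, 2.64], [-3, 3]. Speed limits (rad/s): [2.57, 2.57, 3.14, 3.14, 3.14, 3.14].

## Interface

Orientations are given as a rotation vector (axis times angle).
In Python, from plant import telemetry, imaging, hand_in gives the robot as it stands. The module is installed in compiled form; this text tells all that it offers.
- The arm moves only by the tool servo_tool, never from a script. Its argument "plan" is a list of rows, each a list of 3 entries, a list of its own where there are three numbers: the shift along the tool's x, y, z normalised to -1 to 1, where 1 is 0.03 m, then the turn, a rotation vector about the tool's x, y, z normalised to -1 to 1, where 1 is 4 degrees, then the opening, from 0 (shut) to 1 (fully open). In form: [[[x, y, z], [rx, ry, rz], fingers], ...]. A call has 1 to 12 rows; each row shifts and turns the commanded pose from where the row before left it, along the tool's axes as they then stand; what a row does not reach is not made up. A row lasts 1/8 s, in which the tool goes at most 62.5 mm and 10.7 degrees, less where a joint would pass 70% of its speed; a pose out of reach is approached as far as the arm can. A call with a number of a shift or a turn outside -1 to 1 is refused whole. A call with a gripper value outside its range is refused whole. The fingers move at their own pace and stop on an object; the grip force is fixed at half the most. Time passes only in rows, so rows that do not move let the fingers close. It gives the time, the measured TCP pose, the force, the opening and the grip force at its end, in the units of the state.
- telemetry.sense(): the state, without advancing time (a new reading comes with each control period).
- imaging.read_camera(name): name is "scene" or "side" or "wrist"; returns a dict with "img" (384x512x3 uint8, blue, green, red), "range_z" (384x512 float32, mm along the optical axis (not along the pixel's ray), 0 where there is no reading), "fx", "fy", "cx", "cy" (pixels), "k1" (the pictures are not rectified: a ray, as slopes to the right and down, at radius r is drawn at 1 + k1 r^2 times it, then the intrinsics apply), "extrinsics" (4x4, takes a point from camera to world coordinates). Camera axes: x right, y down, z forward; pixel columns grow to the right and rows downward; lengths in mm; the calibration is good to about 2 mm. A picture is of the moment at which its call begins.
- hand_in(): hands the job in; it is judged then, once.
The state is a dict: "t": time; "qpos": joint angles; "dq": joint speeds; "joint_efforts": joint torques, N m; "eef_pos": TCP position; "orientation": TCP orientation; "contact_force": force on the tool from outside, world axes, zero at the start; "torque": the same for the moment, N m; "width": opening from 0.0 (shut) to 1.0 (fully open); "gripper_force": force on a finger pad.
Only numpy, scipy, OpenCV 4.12 (cv2) and the standard library are available. Lean on these libraries where they do the work, as an engineer would, in place of code of your own. Each camera call takes 0.05 s, during which the arm holds its last target. There are 200 camera calls.

## Task

Shut off the compressed air at the soldering bench: push the aluminium cover of the grey service box fully aside by its black rib, over the closed half of the box, then push the red valve handle round until it is fully shut, square across its pipe. Push with the fingertips only, never taking hold of the rib or the handle. Leave the blue handle, the mug, the solder spool and the flux bottle where they are, and leave the cover open.

Things in the scene. Friction and masses are not known exactly. Their poses are not given: they have to be found in the camera images.
- airbox: grey air service box fixed on the bench, 290 mm (its x) by 390 mm (its y) by 75 mm high; origin at the centre of its underside. Its -y half (inside y -190 to 0, x -140 to 140 mm, floor 4 mm high) is a well with both valves under the sliding cover; its +y half is a closed flat deck 75 mm high. Guide rails 8 mm wide along its two x edges rise to 88 mm.
- cover (a joint): aluminium sliding cover plate, 272 mm (box x) by 195 mm (box y), 5 mm thick, top face 81.5 mm above the bench; it slides along +y of the box. Value in m: 0 = well fully covered, 0.18 = fully open at its stop, over the deck. It may start slightly open. About 3 N moves it and it stays where it is left.
- cover_rib (a point): centre of the black upright rib in the middle of the cover: 70 mm long (box x), 8 mm thick (box y), 25 mm high from the cover's top face, this point 12.5 mm below its top edge and 94 mm above the bench. Moves with the cover; axes parallel to the box's.
- red_pivot (a point): pivot of the red handle, on its vertical axis at the middle height of the handle, 56 mm above the bench. Red and blue valves may sit in either place in the well: 60 mm or -35 mm along the box's x, at -140 mm along its y.
- red_grip (a point): point on the red lever handle, 45 mm from its pivot, mid-section. The bar is 16 mm wide and 16 mm high, reaches 80 mm from the pivot. Turns with the handle: its y axis points along the bar to the free end, z up. 56 mm above the bench, 19 mm below the box's rim. Below lie only the pipe (top 31 mm above the bench) and, at the pivot, the valve body (top 35 mm).
- red_handle (a joint): angle of the red (marked) handle, rad, about the vertical axis at its pivot; 0 = open (points to the box's +y, along its pipe), grows anticlockwise from above to the stop at 1.571 = shut (points to the box's -x, across its pipe). About 4 N at 45 mm from the pivot moves it; it stays where left. Starts between 0 and 0.35.
- blue_grip (a point): point on the blue lever handle, 45 mm from its pivot, mid-section. The bar is 16 mm wide and 16 mm high, reaches 80 mm from the pivot. Turns with the handle: its y axis points along the bar to the free end, z up. 56 mm above the bench, 19 mm below the box's rim. Below lie only the pipe (top 31 mm above the bench) and, at the pivot, the valve body (top 35 mm).
- blue_handle (a joint): angle of the blue handle, not to be moved, rad, about the vertical axis at its pivot; 0 = open (points to the box's +y, along its pipe), grows anticlockwise from above to the stop at 1.571 = shut (points to the box's -x, across its pipe). About 4 N at 45 mm from the pivot moves it; it stays where left. Starts between 0 and 0.2.
- mug: black mug, 76 mm across, 85 mm high, standing loose beside the box; origin at the centre of its underside, handle to its +y
- spool: yellow solder spool, 54 mm across, 48 mm high, standing loose beside the box; origin at the centre of its underside
- flux: small amber flux bottle with black cap, 40 mm across, 95 mm high, standing loose beside the box; origin at the centre of its underside
Mind the look-alikes: they are no part of the job. Several things have the shape of the mug; the one meant has the colours described above.

How it is judged (in metres and radians):
On the way, in this order (a step that is already met when the one before it is completed fails the run):
1. the cover is pushed fully aside (at least 160 of 180 mm) while the red handle is still open (value of joint cover above 0.16 m and value of joint red_handle below 0.6 rad), for 0.2 s.
2. the red handle is pushed shut, across its pipe (at least 1.48 of 1.571 rad) (value of joint red_handle above 1.48 rad), for 0.2 s.
At the end, for the whole second after the job is handed in: the cover is at least 160 mm open, the red handle at least at 1.48 rad and at rest, the blue handle's grip point within 8 mm of its start, mug, spool and flux bottle upright and within 20 mm of their starts (value of joint cover above 0.16 m and value of joint red_handle above 1.48 rad and distance of blue_grip from where it was at the start of the episode below 0.008 m and velocity of joint red_handle below 0.05 rad/s and velocity of joint cover below 0.01 m/s and not (distance of mug from where it was at the start of the episode above 0.02 m or angle between mug's own z axis and vertical above 0.3 rad) and not (distance of spool from where it was at the start of the episode above 0.02 m or angle between spool's own z axis and vertical above 0.3 rad) and not (distance of flux from where it was at the start of the episode above 0.02 m or angle between flux's own z axis and vertical above 0.3 rad)); the robot touches nothing.
It fails at once if the blue handle is moved (its grip point by over 8 mm) (not (distance of blue_grip from where it was at the start of the episode below 0.008 m)).
It fails at once if the mug, the spool or the flux bottle is moved over 20 mm, lifted or tipped ((distance of mug from where it was at the start of the episode above 0.02 m or angle between mug's own z axis and vertical above 0.3 rad) or (distance of spool from where it was at the start of the episode above 0.02 m or angle between spool's own z axis and vertical above 0.3 rad) or (distance of flux from where it was at the start of the episode above 0.02 m or angle between flux's own z axis and vertical above 0.3 rad)).
It fails at once if the red handle is taken between the fingers (y of the grasp point in the frame of red_grip between -0.04 and 0.04 m and z of the grasp point in the frame of red_grip between -0.014 and 0.014 m and x of the grasp point in the frame of red_grip between -0.006 and 0.006 m).
It fails at once if the cover's rib is taken between the fingers (x of the grasp point in the frame of cover_rib between -0.04 and 0.04 m and z of the grasp point in the frame of cover_rib between -0.018 and 0.018 m and y of the grasp point in the frame of cover_rib between -0.006 and 0.006 m).
It also fails if it takes over 48 s, if anything falls off the work surface, if the arm or the gripper's body presses on something with over 40 N, if the wrist force passes 120 N, or if a joint passes its speed limit or range.

## Working session

There is one attempt and no reset: what is moved stays moved. The work goes in short steps, Python scripts to look and compute and a tool call to move; the robot and the scene stay as the last step left them, time stands still between calls to the robot, and variables do not carry over. Pictures are saved under pics/ and viewed, at most 10 in all, crops included, and the job is handed in when it is done.

Besides the shell and the picture viewer there is one more tool, called after ">>>" in YAML: its name, and indented under it one key for each argument. servo_tool: Moves the arm, as the interface text tells. Its arguments: {"type":"object","properties":{"plan":{"type":"array"}},"required":["plan"]}

```bash
mkdir -p pics; cat > h.py <<'E'
import numpy as np, cv2
from plant import telemetry, imaging
def cam(n):
    c=imaging.read_camera(n); return c
def rays(c,px):
    px=np.asarray(px,float).reshape(-1,2)
    d=(px-[c['cx'],c['cy']])/[c['fx'],c['fy']]
    u=d.copy()
    for _ in range(20): u=d/(1+c['k1']*(u**2).sum(1,keepdims=True))
    return np.c_[u,np.ones(len(u))]
def onplane(c,px,z):
    E=c['extrinsics']; r=rays(c,px)@E[:3,:3].T; o=E[:3,3]
    return o+r*((z-o[2])/r[:,2])[:,None]
def cloud(c):
    h,w=c['range_z'].shape
    v,u=np.mgrid[:h,:w]; r=rays(c,np.c_[u.ravel(),v.ravel()])*c['range_z'].reshape(-1,1)
    E=c['extrinsics']; return (r@E[:3,:3].T+E[:3,3]).reshape(h,w,3)
E
python3 - <<'E'
from h import *
s=telemetry.sense();print(s)
ims=[]
for n in ['scene','side','wrist']:
    c=cam(n);np.save(n+'.npy',c,allow_pickle=True);print(n,c['extrinsics'].round(2).tolist());ims.append(c['img'])
cv2.imwrite('pics/a.png',ims[0]);cv2.imwrite('pics/b.png',ims[1]);cv2.imwrite('pics/c.png',ims[2])
E
```

```text
{'t': 0.0, 'qpos': array([-1.33110856e+00,  1.59091131e-01,  1.59822856e+00, -2.62159075e-05,
        1.38611814e+00, -2.10130885e-01]), 'dq': array([ 0.00138221,  0.00038574,  0.00097985,  0.00042824, -0.00089331,
       -0.00134407]), 'joint_efforts': array([-9.52516857e-04, -3.85567474e+01, -3.22115707e+01,  7.01763947e-02,
        3.79173271e-02, -1.35716696e-04]), 'eef_pos': array([ 249.82108635, -517.21938547,  213.59708102]), 'orientation': array([-3.06066971e+00, -7.00227655e-01,  8.32515851e-05]), 'contact_force': array([ 0.46843268, -0.29505945, -0.11767323]), 'torque': array([ 0.0155907 , -0.00116891,  0.00870146]), 'gripper_force': 0.0, 'width': 0.9978051558401642}
scene [[-0.47, 0.72, -0.52, 1097.84], [0.88, 0.38, -0.28, 334.47], [-0.0, -0.58, -0.81, 955.14], [0.0, 0.0, 0.0, 1.0]]
side [[0.98, -0.13, 0.16, 337.77], [-0.2, -0.53, 0.82, -1055.11], [-0.02, -0.84, -0.55, 826.46], [0.0, 0.0, 0.0, 1.0]]
wrist [[0.43, -0.87, -0.22, 311.27], [-0.9, -0.42, -0.1, -488.24], [-0.0, 0.24, -0.97, 383.84], [0.0, 0.0, 0.0, 1.0]]
```

View pics/a.png

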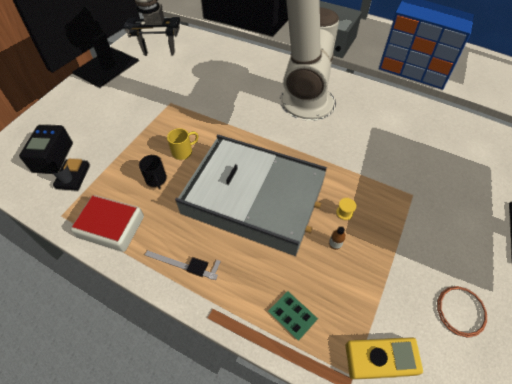

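View pics/b.png

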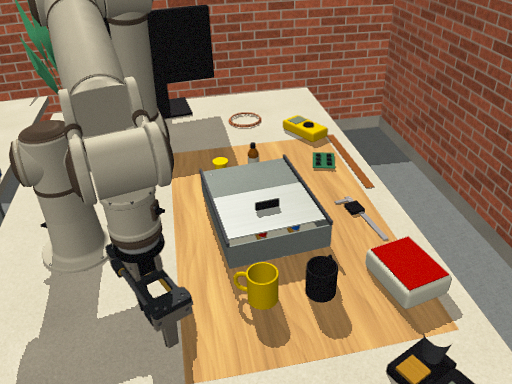

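The scene view shows the cover on the box with the rib at (231,174). The closed deck is to the right of it, and the black mug is at (152,172). The side view shows red at (262,236) and blue at (293,229) through the gap, so red is at box x = -35, on the robot side.

```bash
python3 - <<'E'
from h import *
from scipy.spatial.transform import Rotation as R
for n in ['scene','side']:
    c=np.load(n+'.npy',allow_pickle=True).item(); P=cloud(c); im=c['img'].astype(int)
    m=(P[...,2]>66)&(P[...,2]<96)&(c['range_z']>0)
    m=m.astype(np.uint8); k,l,st,ce=cv2.connectedComponentsWithStats(m)
    i=[i for i in range(1,k) if st[i,4]>3000]; print(n,[st[j].tolist() for j in i])
    i=max(i,key=lambda j:-abs(ce[j]-[240,190]).sum())
    Q=P[l==i][:,:2].astype(np.float32); r=cv2.minAreaRect(Q); print('rect',r,cv2.boxPoints(r).round(1).tolist())
    x0,y0,w,h=st[i,:4]
    hsv=cv2.cvtColor(c['img'],cv2.COLOR_BGR2HSV)
    box=np.zeros_like(m); box[y0:y0+h+15,x0:x0+w]=1
    dark=(hsv[...,2]<45)&(P[...,2]>84)&(P[...,2]<115)&(box>0)
    k,l2,s2,c2=cv2.connectedComponentsWithStats(dark.astype(np.uint8))
    for j in range(1,k):
        if s2[j,4]>30: 
            q=P[l2==j]; print('dark',s2[j].tolist(),np.median(q,0).round(1),cv2.minAreaRect(q[:,:2].astype(np.float32)))
    for nm,lo,hi in [('red',(0,120,60),(8,255,255)),('blue',(105,120,60),(130,255,255)),('yel',(22,150,90),(34,255,255))]:
        b=cv2.inRange(hsv,lo,hi); k,l2,s2,c2=cv2.connectedComponentsWithStats(b)
        for j in range(1,k):
            if s2[j,4]>12: q=P[l2==j]; print(nm,c2[j].round(1),s2[j,4],np.median(q,0).round(1))
    # loose things
    d=(hsv[...,2]<60)&(P[...,2]>30)&(P[...,2]<97)&(P[...,0]>250)&(P[...,0]<800)&(abs(P[...,1])<450)
    k,l2,s2,c2=cv2.connectedComponentsWithStats(d.astype(np.uint8))
    for j in range(1,k):
        if s2[j,4]>60: q=P[l2==j]; print('darkobj',c2[j].round(0),s2[j,4],q.min(0).round(0),q.max(0).round(0))
E
```

```text
scene [[175, 134, 152, 113, 9694]]
rect ((531.5318603515625, 29.784393310546875), (296.93829345703125, 392.42864990234375), 5.405766487121582) [[365.20001220703125, 211.10000610351562], [402.20001220703125, -179.5], [697.7999877929688, -151.60000610351562], [660.9000244140625, 239.10000610351562]]
dark [227, 166, 9, 18, 51] [546.  -38.9 104.9] ((542.2676391601562, -40.20078659057617), (63.55534362792969, 7.110093593597412), 5.588439464569092)
red [104.  217.5] 1715 [ 841.  -316.4   63.1]
blue [346.5   3. ] 224 [-2174.6  -397.3  -600.5]
blue [454.2  21.9] 4887 [-2161.8   477.8  -300.2]
blue [ 37.3 131.1] 14 [ 696.8 -760.4  103.1]
blue [ 52.2 131.6] 14 [ 674.2 -702.9  103. ]
yel [180.7 142.8] 616 [ 472.3 -285.1   53.7]
yel [346.  208.4] 305 [453.5 316.   46.8]
yel [378.9 358.7] 1814 [835.  530.2  40.3]
darkobj [275. 154.] 206 [ 372. -172.   60.] [413. 205.  92.]
darkobj [199. 171.] 134 [ 412. -173.   47.] [ 669. -148.   68.]
darkobj [152. 169.] 504 [ 578. -345.   30.] [ 662. -247.   89.]
darkobj [234. 224.] 937 [ 655. -147.   30.] [696. 234.  93.]
side [[199, 154, 134, 96, 7325]]
rect 
[... 11848 characters left out ...]
97.2] 102 [1871.9  497.  -461.4]
red [509.9 191.2] 14 [1872.5  465.  -406.1]
red [486.2 217.5] 97 [1872.7  563.6 -642.6]
red [499.  218.6] 132 [1872.4  471.3 -581.9]
red [507.3 214.3] 68 [1872.9  429.9 -522.5]
red [503.9 235.8] 82 [1872.9  403.6 -642.1]
red [262.4 234.3] 24 [ 507.4 -125.9   53.5]
red [409.3 262.7] 2146 [ 836.6 -328.1   61.8]
blue [295.4 227.5] 22 [ 601.8 -116.3   52.4]
yel [305.7 129.5] 589 [810.9 503.9  31.8]
yel [219.7 162.1] 147 [442.7 305.5  45.9]
yel [260.  284.6] 1480 [ 466.6 -313.3   50.8]
darkobj [307. 191.] 142 [ 650. -154.   72.] [692. 228.  89.]
darkobj [267. 206.] 95 [505. -54.  81.] [570. -42.  97.]
darkobj [321. 274.] 983 [ 575. -350.   30.] [ 655. -258.   87.]
```

>>> servo_tool:
  plan:
    - [[0, 0, 0], [0, 0, 1], 0]
    - [[0, 0, 0], [0, 0, 1], 0]
    - [[0, 0, 0], [0, 0, 1], 0]
    - [[0, 0, 0], [0, 0, 1], 0]
    - [[0, 0, 0], [0, 0, 1], 0]
    - [[0, 0, 0], [0, 0, 0.09], 0]
    - [[0, 0, 0], [0, 0, 0], 0]

```text
t: 1.02
eef_pos: [249.9, -517.7, 214.4]
orientation: [-3.138, -0.15, 0.0]
contact_force: [-0.1, -0.2, 0.5]
width: 0.262
gripper_force: 0.0
```

>>> servo_tool:
  plan:
    - [[0.79, -0.96, 0], [0, 0, 0], 0]
    - [[0.79, -0.96, 0], [0, 0, 0], 0]
    - [[0.79, -0.96, 0], [0, 0, 0], 0]
    - [[0.79, -0.96, 0], [0, 0, 0], 0]
    - [[0.79, -0.96, 0], [0, 0, 0], 0]
    - [[0.79, -0.96, 0], [0, 0, 0], 0]
    - [[0.79, -0.96, 0], [0, 0, 0], 0]
    - [[0.79, -0.96, 0], [0, 0, 0], 0]
    - [[0.79, -0.96, 0], [0, 0, 0], 0]
    - [[0.79, -0.96, 0], [0, 0, 0], 0]
    - [[0.79, -0.96, 0], [0, 0, 0], 0]
    - [[0.79, -0.96, 0], [0, 0, 0], 0]

```text
t: 2.52
eef_pos: [501.1, -145.8, 214.7]
orientation: [3.138, 0.15, 0.0]
contact_force: [0.0, -0.3, 0.1]
width: 0.004
gripper_force: 0.0
```

>>> servo_tool:
  plan:
    - [[0.79, -0.96, 0], [0, 0, 0], 0]
    - [[0.79, -0.96, 0], [0, 0, 0], 0]
    - [[0, 0, 0], [0, 0, 0], 0]
    - [[0, 0, 0], [0, 0, 0], 0]

```text
t: 3.02
eef_pos: [541.9, -85.5, 214.5]
orientation: [3.138, 0.149, -0.001]
contact_force: [0.0, -0.3, -0.2]
width: 0.006
gripper_force: 0.0
```

```bash
cat >> h.py <<'E'
C=np.array([532,28.5]);a=np.radians(5.46);B=np.array([[np.cos(a),np.sin(a)],[-np.sin(a),np.cos(a)]])
def tobox(p): return (np.asarray(p)[...,:2]-C)@B.T
E
python3 - <<'E'
from h import *
s=telemetry.sense();print(s['t'],s['eef_pos'],tobox(s['eef_pos']),s['contact_force'],s['width'])
c=cam('wrist');cv2.imwrite('pics/d.png',c['img'])
E
```

```text
3.025 [541.94202016 -85.52959946 214.48678391] [  -0.95309702 -114.45822349] [ 0.02552638 -0.32636069 -0.23507983] 0.006266884498823834
```

View pics/d.png

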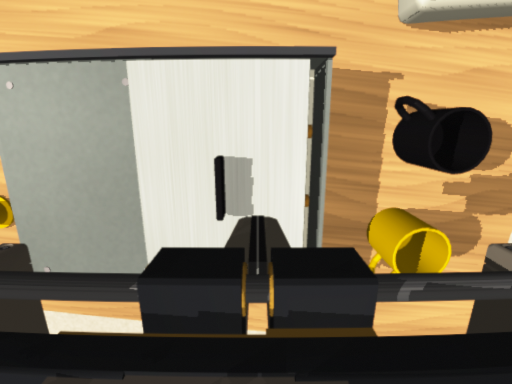

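The wrist view shows the rib at (220,187) with the shut fingertips on its -y (right) side, clear of it. I'll descend, then push.

>>> servo_tool:
  plan:
    - [[0, 0, 1], [0, 0, 0], 0]
    - [[0, 0, 1], [0, 0, 0], 0]
    - [[0, 0, 1], [0, 0, 0], 0]
    - [[0, 0, 0.7], [0, 0, 0], 0]
    - [[0, 0, 0.35], [0, 0, 0], 0]
    - [[0, 0, 0], [0, 0, 0], 0]
    - [[0, 0, 0], [0, 0, 0], 0]

```text
t: 3.95
eef_pos: [543.0, -85.7, 94.3]
orientation: [3.137, 0.148, 0.003]
contact_force: [0.1, 0.7, -0.0]
width: 0.011
gripper_force: 0.0
```

>>> servo_tool:
  plan:
    - [[0, -0.4, 0], [0, 0, 0], 0]
    - [[0, -0.4, 0], [0, 0, 0], 0]
    - [[0, -0.4, 0], [0, 0, 0], 0]
    - [[0, -0.4, 0], [0, 0, 0], 0]
    - [[0, -0.4, 0], [0, 0, 0], 0]
    - [[0, -0.4, 0], [0, 0, 0], 0]

```text
t: 4.7
eef_pos: [535.7, -12.7, 93.4]
orientation: [3.138, 0.148, 0.001]
contact_force: [0.2, -3.5, 2.2]
width: 0.004
gripper_force: 1.6
```

>>> servo_tool:
  plan:
    - [[0, -0.4, 0], [0, 0, 0], 0]
    - [[0, -0.4, 0], [0, 0, 0], 0]
    - [[0, -0.4, 0], [0, 0, 0], 0]
    - [[0, -0.4, 0], [0, 0, 0], 0]
    - [[0, -0.4, 0], [0, 0, 0], 0]
    - [[0, -0.4, 0], [0, 0, 0], 0]
    - [[0, -0.3, 0], [0, 0, 0], 0]
    - [[0, 0, 0], [0, 0, 0], 0]
    - [[0, 0, 0], [0, 0, 0], 0]

```text
t: 5.82
eef_pos: [526.9, 67.6, 92.4]
orientation: [-3.137, -0.148, 0.003]
contact_force: [0.0, -1.0, -0.1]
width: 0.009
gripper_force: 0.0
```

```bash
cat > rib.py <<'E'
from h import *
s=telemetry.sense();print(s['t'],s['eef_pos'],tobox(s['eef_pos']),s['contact_force'])
for n in ['scene','side']:
    c=cam(n); P=cloud(c); hsv=cv2.cvtColor(c['img'],cv2.COLOR_BGR2HSV); b=tobox(P)
    # cover: bright, low saturation, at top height
    m=(abs(P[...,2]-81.5)<6)&(hsv[...,2]>140)&(abs(b[...,0])<120)&(abs(b[...,1])<200)
    y=b[m][:,1]; print(n,'cover y',np.percentile(y,[1,99]).round(1))
    np.save(n+'2.npy',c,allow_pickle=True); cv2.imwrite('pics/%s2.png'%n,c['img'])
E
python3 rib.py
```

```text
5.825 [526.92915969  67.59496812  92.35077301] [-1.32791529 39.40008369] [ 0.02931922 -1.00925382 -0.07233724]
scene cover y [-34.4 158. ]
side cover y [-40.2 175.4]
```

View pics/scene2.png

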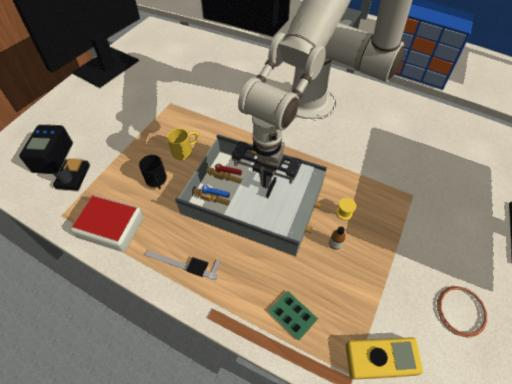

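The scene view shows the cover mostly over the deck, with red at (228,170) and blue at (213,191) exposed. About 20 mm is left, so I'll push gently to the stop.

>>> servo_tool:
  plan:
    - [[0, -0.2, 0], [0, 0, 0], 0]
    - [[0, -0.2, 0], [0, 0, 0], 0]
    - [[0, -0.2, 0], [0, 0, 0], 0]
    - [[0, 0, 0], [0, 0, 0], 0]

```text
t: 6.42
eef_pos: [526.1, 86.0, 93.1]
orientation: [-3.137, -0.149, -0.0]
contact_force: [-0.1, 0.5, 1.0]
width: -0.001
gripper_force: 0.0
```

>>> servo_tool:
  plan:
    - [[0, -0.1, 0], [0, 0, 0], 0]
    - [[0, 0, 0], [0, 0, 0], 0]

```text
t: 6.68
eef_pos: [525.9, 88.3, 93.2]
orientation: [-3.138, -0.148, -0.0]
contact_force: [0.7, -1.8, -0.3]
width: 0.004
gripper_force: 0.5
```

>>> servo_tool:
  plan:
    - [[0, -0.1, 0], [0, 0, 0], 0]
    - [[0, 0, 0], [0, 0, 0], 0]

```text
t: 6.92
eef_pos: [525.7, 91.2, 93.2]
orientation: [-3.138, -0.148, -0.0]
contact_force: [-0.0, -1.9, -0.0]
width: 0.005
gripper_force: 0.7
```

>>> servo_tool:
  plan:
    - [[0, -0.1, 0], [0, 0, 0], 0]
    - [[0, 0, 0], [0, 0, 0], 0]

```text
t: 7.18
eef_pos: [525.5, 92.9, 93.2]
orientation: [3.135, 0.149, 0.0]
contact_force: [-0.2, -6.3, 0.1]
width: 0.007
gripper_force: 3.3
```

>>> servo_tool:
  plan:
    - [[0, -0.07, 0], [0, 0, 0], 0]
    - [[0, 0, 0], [0, 0, 0], 0]

```text
t: 7.42
eef_pos: [525.5, 93.1, 93.3]
orientation: [3.132, 0.149, 0.0]
contact_force: [-0.2, -14.0, -0.0]
width: 0.004
gripper_force: 6.8
```

The cover is at its stop. I'll back off, lift and measure the handles.

>>> servo_tool:
  plan:
    - [[0, 0.5, 0], [0, 0, 0], 0]
    - [[0, 0.3, -0.5], [0, 0, 0], 0]
    - [[0, 0, -1], [0, 0, 0], 0]
    - [[0, 0, -1], [0, 0, 0], 0]
    - [[0, 0, -1], [0, 0, 0], 0]
    - [[0, 0, 0], [0, 0, 0], 0]

```text
t: 8.18
eef_pos: [529.5, 72.3, 201.8]
orientation: [3.138, 0.148, 0.011]
contact_force: [-0.3, -0.0, -0.3]
width: 0.004
gripper_force: 0.0
```

```bash
cat > hd.py <<'E'
from h import *
s=telemetry.sense();print(s['t'],s['eef_pos'],tobox(s['eef_pos']),s['contact_force'])
V=[]
for n in ['scene','side']:
    c=cam(n); P=cloud(c); hsv=cv2.cvtColor(c['img'],cv2.COLOR_BGR2HSV); V.append(c['img'][100:300,130:430])
    b=tobox(onplane(c,np.c_[[q.ravel() for q in np.mgrid[:384,:512][::-1]]].T,64.)).reshape(384,512,2)
    for nm,lo,hi in [('red',(0,120,40),(8,255,255)),('red2',(172,120,40),(180,255,255)),('blue',(105,120,40),(130,255,255))]:
        m=(cv2.inRange(hsv,lo,hi)>0)&(abs(b[...,0])<140)&(b[...,1]<0)&(b[...,1]>-190)&(abs(P[...,2]-64)<6)
        if m.sum()>15:
            q=b[m].astype(np.float32); vx,vy,x,y=cv2.fitLine(q,cv2.DIST_L2,0,.01,.01).ravel()
            print(n,nm,m.sum(),'rect',cv2.minAreaRect(q),'ang',np.degrees(np.arctan2(-vx*np.sign(vy),abs(vy))).round(1),'mean',x,y)
cv2.imwrite('pics/e%d.png'%(s['t']*1000),cv2.resize(np.hstack(V),(800,267)))
E
python3 hd.py; ls pics
```

```text
8.175 [529.53160311  72.26332306 201.84755327] [ 1.70691826 43.79963309] [-0.27878408 -0.02443412 -0.33542916]
scene red 121 rect ((-35.46977233886719, -102.6272201538086), (24.715293884277344, 89.9723892211914), 4.514708995819092) ang 8.1 mean -36.52189 -100.537766
scene blue 124 rect ((57.911231994628906, -103.04300689697266), (23.5283260345459, 89.59422302246094), 8.141629219055176) ang 7.5 mean 59.245243 -101.191765
side red 115 rect ((-40.08639907836914, -110.99437713623047), (22.29905128479004, 93.53703308105469), 6.9333600997924805) ang 7.7 mean -41.42912 -111.26911
side blue 114 rect ((55.75917053222656, -112.34158325195312), (23.091676712036133, 96.99307250976562), 2.588325023651123) ang 4.3 mean 53.30181 -112.48607
a.png
b.png
c.png
d.png
e8175.png
scene2.png
side2.png
```

>>> servo_tool:
  plan:
    - [[0.02, 0.9, 0], [0, 0, 0], 0]
    - [[0.02, 0.9, 0], [0, 0, 0], 0]
    - [[0.02, 0.9, 0], [0, 0, 0], 0]
    - [[0.02, 0.9, 0], [0, 0, 0], 0]
    - [[0.02, 0.92, 0], [0, 0, 0], 0]
    - [[0, 0, 0.9], [0, 0, 0], 0]
    - [[0, 0, 0.9], [0, 0, 0], 0]
    - [[0, 0, 0], [0, 0, 0], 0]
    - [[0, 0, 0], [0, 0, 0], 0]

```text
t: 9.4
eef_pos: [543.2, -62.3, 144.3]
orientation: [-3.138, -0.149, 0.0]
contact_force: [0.2, 0.7, 0.4]
width: 0.001
gripper_force: 0.0
```

```bash
python3 hd.py
```

```text
9.4 [543.19314424 -62.33124015 144.321099  ] [  2.49969326 -91.48416365] [0.21681082 0.67793173 0.38749128]
scene red 122 rect ((-38.21253204345703, -102.43373107910156), (26.598154067993164, 90.86491394042969), 9.240272521972656) ang 8.3 mean -36.5639 -101.28153
scene blue 122 rect ((57.57197570800781, -103.12213897705078), (23.542434692382812, 89.4381332397461), 8.805071830749512) ang 7.2 mean 59.162537 -101.00891
side red 120 rect ((-39.43438720703125, -111.8414535522461), (22.234359741210938, 95.21405792236328), 5.9432525634765625) ang 7.1 mean -41.866566 -112.817825
side blue 117 rect ((55.2530517578125, -111.84417724609375), (23.162635803222656, 95.95306396484375), 3.3728766441345215) ang 4.8 mean 53.23974 -112.58762
```

```bash
cp pics/e9*.png pics/f.png; ls pics
```

```text
a.png
b.png
c.png
d.png
e8175.png
e9400.png
f.png
scene2.png
side2.png
```

View pics/f.png

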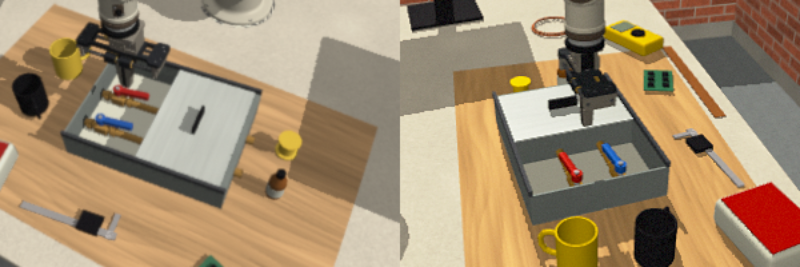

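The crop shows the cover open, with red at (130,93) and blue at (113,125). The fingertips are above the gap between them. I'll descend 98 mm.

>>> servo_tool:
  plan:
    - [[0.03, 0, 0.8], [0, 0, 0], 0]
    - [[0.03, 0, 0.8], [0, 0, 0], 0]
    - [[0, 0, 0.8], [0, 0, 0], 0]
    - [[0, 0, 0.6], [0, 0, 0], 0]
    - [[0, 0, 0.27], [0, 0, 0], 0]
    - [[0, 0, 0], [0, 0, 0], 0]
    - [[0, 0, 0], [0, 0, 0], 0]

```text
t: 10.38
eef_pos: [545.7, -62.5, 47.0]
orientation: [3.137, 0.148, 0.003]
contact_force: [-0.3, 0.3, 0.1]
width: 0.006
gripper_force: 0.0
```

>>> servo_tool:
  plan:
    - [[-0.4, -0.03, 0], [0, 0, 0], 0]
    - [[-0.4, -0.03, 0], [0, 0, 0], 0]
    - [[-0.25, -0.07, 0], [0, 0, 0], 0]
    - [[-0.25, -0.07, 0], [0, 0, 0], 0]
    - [[0, 0, 0], [0, 0, 0], 0]

```text
t: 11.0
eef_pos: [506.3, -60.2, 47.0]
orientation: [3.137, 0.148, 0.005]
contact_force: [2.7, 0.4, 2.3]
width: 0.003
gripper_force: 1.4
```

>>> servo_tool:
  plan:
    - [[-0.35, 0.03, 0], [0, 0, 0], 0]
    - [[-0.35, 0.03, 0], [0, 0, 0], 0]
    - [[-0.24, 0.13, 0], [0, 0, 0], 0]
    - [[-0.24, 0.14, 0], [0, 0, 0], 0]
    - [[-0.14, 0.15, 0], [0, 0, 0], 0]
    - [[-0.14, 0.15, 0], [0, 0, 0], 0]
    - [[0, 0, 0], [0, 0, 0], 0]

```text
t: 11.88
eef_pos: [462.8, -83.2, 45.7]
orientation: [-3.138, -0.148, 0.003]
contact_force: [0.6, 0.3, 0.9]
width: 0.007
gripper_force: 0.5
```

>>> servo_tool:
  plan:
    - [[-0.09, 0.15, 0], [0, 0, 0], 0]
    - [[-0.09, 0.15, 0], [0, 0, 0], 0]
    - [[0, 0, 0], [0, 0, 0], 0]
    - [[0, 0, 0], [0, 0, 0], 0]

```text
t: 12.38
eef_pos: [458.7, -92.7, 45.8]
orientation: [3.138, 0.148, -0.002]
contact_force: [-0.4, 0.5, 0.4]
width: 0.006
gripper_force: 0.2
```

```bash
python3 hd.py
```

```text
12.375 [458.74803222 -92.6540275   45.83984272] [ -84.44751804 -113.63435159] [-0.40117454  0.49882588  0.4390803 ]
scene red 75 rect ((-53.848392486572266, -137.1195068359375), (68.63420867919922, 25.497386932373047), 1.5781468152999878) ang 88.2 mean -50.98079 -134.40794
scene blue 122 rect ((59.65547180175781, -102.77177429199219), (18.916454315185547, 90.06562805175781), 5.696701526641846) ang 7.5 mean 59.30079 -100.59812
side red 149 rect ((-70.55809783935547, -141.56500244140625), (27.70815658569336, 89.74966430664062), 84.30683135986328) ang 85.0 mean -71.64054 -142.81955
side blue 114 rect ((55.73503875732422, -111.80764770507812), (23.091676712036133, 95.92413330078125), 2.588325023651123) ang 4.6 mean 53.552597 -113.28885
```

Near shut, I'll push gently to the stop.

>>> servo_tool:
  plan:
    - [[0, 0.1, 0], [0, 0, 0], 0]
    - [[0, 0, 0], [0, 0, 0], 0]

```text
t: 12.72
eef_pos: [458.8, -95.1, 45.7]
orientation: [-3.137, -0.148, 0.003]
contact_force: [-2.0, 2.8, 1.0]
width: 0.001
gripper_force: 1.5
```

>>> servo_tool:
  plan:
    - [[0, 0.1, 0], [0, 0, 0], 0]
    - [[0, 0, 0], [0, 0, 0], 0]

```text
t: 12.98
eef_pos: [458.8, -97.4, 45.6]
orientation: [-3.136, -0.148, 0.003]
contact_force: [-3.5, 6.3, 3.1]
width: 0.004
gripper_force: 3.2
```

>>> servo_tool:
  plan:
    - [[0, 0.1, 0], [0, 0, 0], 0]
    - [[0, 0, 0], [0, 0, 0], 0]

```text
t: 13.22
eef_pos: [458.7, -97.7, 45.5]
orientation: [-3.13, -0.146, 0.005]
contact_force: [-2.3, 16.4, 7.1]
width: 0.003
gripper_force: 8.6
```

>>> servo_tool:
  plan:
    - [[0, 0.08, 0], [0, 0, 0], 0]
    - [[0, 0, 0], [0, 0, 0], 0]
    - [[0, 0, 0], [0, 0, 0], 0]

```text
t: 13.6
eef_pos: [458.7, -98.0, 45.4]
orientation: [-3.127, -0.146, 0.006]
contact_force: [-3.3, 24.2, 11.3]
width: 0.005
gripper_force: 12.8
```

The handle is at its stop. I'll retreat and check.

>>> servo_tool:
  plan:
    - [[0, -0.3, 0], [0, 0, 0], 0]
    - [[0, -0.3, 0], [0, 0, 0], 0]
    - [[0, 0, -0.5], [0, 0, 0], 0]
    - [[0, 0, -1], [0, 0, 0], 0]
    - [[0, 0, -1], [0, 0, 0], 0]
    - [[0, 0, -1], [0, 0, 0], 0]
    - [[0, 0, -1], [0, 0, 0], 0]
    - [[0, -1, -1], [0, 0, 0], 0]
    - [[0, -1, 0], [0, 0, 0], 0]
    - [[0, 0, 0], [0, 0, 0], 0]
    - [[0, 0, 0], [0, 0, 0], 0]

```text
t: 14.98
eef_pos: [453.0, -26.9, 211.3]
orientation: [3.137, 0.148, 0.001]
contact_force: [-0.4, -0.5, -0.2]
width: 0.008
gripper_force: 0.0
```

```bash
python3 hd.py; python3 rib.py; cp pics/e1[4-9]*.png pics/g.png
```

```text
14.975 [453.02261038 -26.89917334 211.33983341] [-83.89033514 -47.6330573 ] [-0.42595558 -0.46594474 -0.15411243]
scene red 105 rect ((-65.92107391357422, -137.94996643066406), (95.0111083984375, 23.524202346801758), 3.8025667667388916) ang -88.3 mean -65.598495 -136.03036
scene blue 127 rect ((57.6037712097168, -103.1451644897461), (24.247821807861328, 89.28356170654297), 9.416796684265137) ang 7.4 mean 59.43902 -100.88894
side red 159 rect ((-71.18922424316406, -145.1367950439453), (28.957599639892578, 91.7225570678711), 89.8548355102539) ang 89.6 mean -71.88737 -146.0843
side blue 109 rect ((55.69046401977539, -110.82034301757812), (23.09166717529297, 93.94751739501953), 2.5882327556610107) ang 4.8 mean 53.44467 -112.50594
15.075 [452.89588115 -27.02065869 210.92819242] [-84.02804882 -47.74193307] [-0.02589271  1.08688935  0.40474536]
scene cover y [-10.8 180.8]
side cover y [-17.5 177.9]
```

View pics/g.png

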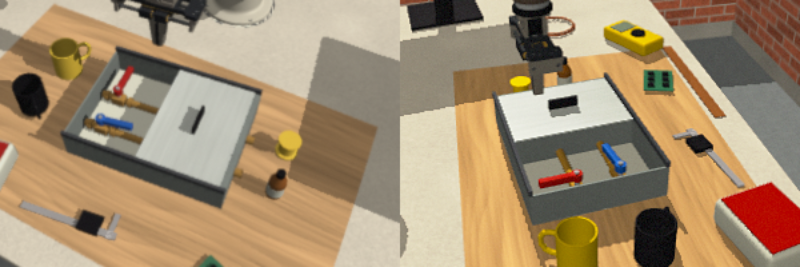

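The crop shows red square across its pipe at (122,80) and (560,180), the cover fully open, and blue and the loose items where they were. Handing in.

```bash
python3 -c "
from plant import hand_in
print(hand_in())"
```

```text
the job is handed in; nothing more can be done
None
```

I pushed the cover open to its stop and pushed the red handle shut, square across its pipe, leaving the blue handle and loose items where they were; the job is handed in at about 15 s, but the hand-in returned no verdict.

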